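Fill the curing tray and hold the oven hood half open

TASK

Put the three loose small LED modules from the pad face up into the tray's three empty pockets, so that every pocket holds one sitting flat on its floor, with the oven hood still shut. Then lift the curing oven's hood by its bar handle to 45 degrees (half open, so that little heat escapes) and finish while still holding it there: the hood falls shut if let go, and your neighbour is about to slide the tray in under it. Leave the other things on the bench where they are.

Things in the scene. Friction and masses are not known exactly. Their poses are not given: they have to be found in the camera images.
- tray: grey plastic carrier tray, loose on the bench, 222 x 152 x 8 mm (its x, y, z), 0.9 kg, with six round pockets in three by two: 68 mm apart both ways, 44 mm wide, 5 mm deep. Three pockets hold an LED module at the start, three are empty. Origin: centre of the underside; x runs along the long side, z up.
- pocket0 (a point): centre of the floor of one of the tray's six pockets, 3 mm above the bench and 5 mm below the tray's top; axes as the tray's
- pocket1 (a point): centre of the floor of one of the tray's six pockets, 3 mm above the bench and 5 mm below the tray's top; axes as the tray's
- pocket2 (a point): centre of the floor of one of the tray's six pockets, 3 mm above the bench and 5 mm below the tray's top; axes as the tray's
- pocket3 (a point): centre of the floor of one of the tray's six pockets, 3 mm above the bench and 5 mm below the tray's top; axes as the tray's
- pocket4 (a point): centre of the floor of one of the tray's six pockets, 3 mm above the bench and 5 mm below the tray's top; axes as the tray's
- pocket5 (a point): centre of the floor of one of the tray's six pockets, 3 mm above the bench and 5 mm below the tray's top; axes as the tray's
- led0_mid (a point): one of six equal LED modules: flat aluminium disc 40 mm across and 18 mm high, with a white board with small yellowish chips on top, about 45 g. Three (any of the six) are in tray pockets, three lie face up on the pad. The point is its centre, 9 mm above its underside; z up
- led1_mid (a point): one of six equal LED modules: flat aluminium disc 40 mm across and 18 mm high, with a white board with small yellowish chips on top, about 45 g. Three (any of the six) are in tray pockets, three lie face up on the pad. The point is its centre, 9 mm above its underside; z up
- led2_mid (a point): one of six equal LED modules: flat aluminium disc 40 mm across and 18 mm high, with a white board with small yellowish chips on top, about 45 g. Three (any of the six) are in tray pockets, three lie face up on the pad. The point is its centre, 9 mm above its underside; z up
- led3_mid (a point): one of six equal LED modules: flat aluminium disc 40 mm across and 18 mm high, with a white board with small yellowish chips on top, about 45 g. Three (any of the six) are in tray pockets, three lie face up on the pad. The point is its centre, 9 mm above its underside; z up
- led4_mid (a point): one of six equal LED modules: flat aluminium disc 40 mm across and 18 mm high, with a white board with small yellowish chips on top, about 45 g. Three (any of the six) are in tray pockets, three lie face up on the pad. The point is its centre, 9 mm above its underside; z up
- led5_mid (a point): one of six equal LED modules: flat aluminium disc 40 mm across and 18 mm high, with a white board with small yellowish chips on top, about 45 g. Three (any of the six) are in tray pockets, three lie face up on the pad. The point is its centre, 9 mm above its underside; z up
- pad: grey foam pad fixed on the bench, 235 x 100 x 3 mm (its x, y, z), on which the three loose modules lie in a line along its x, about 75 mm apart, their undersides as high as the pocket floors. Origin: centre of the underside
- hood (a joint): opening angle of the curing oven's hood. The oven stands with its front to the robot: white base 300 mm deep, 260 mm wide, 85 mm high, heavy and fixed; on it an aluminium hood 220 mm deep, 260 mm wide and 47 mm high with a window, hinged along its rear lower edge, 85 mm above the bench. Value in rad: 0 shut, growing as the front rises, stop at 1.4. Nothing holds it up: let go at any angle, it falls shut
- hood_bar (a point): middle of the hood's handle, a round black bar 12 mm thick, 150 mm long, across its front; 39 mm free between bar and hood, posts 65 mm either side. Axes turn with the hood: x towards the hinge side (level when shut), y along the bar, z out of the roof. The hinge axis lies 265 mm along x and 28 mm along -z from here. Shut, the bar is 113 mm above the bench. Lifting takes 3 to 6 N
- downlight_mid (a point): a bigger LED module, 66 mm across and 22 mm high, on the bench beyond the pad: not part of the job. Its centre, 11 mm up
- tape_mid (a point): roll of black tape lying flat, 90 mm across, 36 mm high: not part of the job. Its centre
- spool_mid (a point): spool of solder wire standing, 54 mm across, 40 mm high: not part of the job. Its centre
- flux_mid (a point): amber flux bottle, 38 mm across, 85 mm high: not part of the job. Its centre
- driver_mid (a point): screwdriver lying, 160 mm long: not part of the job. About its middle
- tweezers_mid (a point): steel tweezers lying, 120 mm long: not part of the job. About their middle

How it is judged:
By the outcome, as a careful person would: the job done as asked, in the order asked, and still so for the second after the job is handed in, while the arm keeps its last pose, push and grip.
It also fails if it takes over 66 s, if anything falls off the work surface, if the arm or the gripper's body presses on something with over 40 N, if the wrist force passes 120 N, or if a joint passes its speed limit or range.

ROBOT

A 6-joint arm with a two-finger parallel gripper is mounted at the origin on the work surface. World frame = base frame: x ahead of the robot, y to its left, z up, the work surface at z = 0. Lengths are in m, angles in rad, forces in N, time in s.
With the tool pointing down it reaches from about 0.35 to 0.975 m from the base axis. Payload 4.9 kg.
Tool frame: the origin (TCP) lies midway between the tips of the shut fingers; the grasp point (between the pads) lies 19 mm behind it (manip.hold_point_z is the distance from the TCP to the grasp point, in m); z points along the fingers, y is the line along which they close (so a half turn about z gives the same grasp; the last joint's range is limited). The gripper opens to 85 mm and grips with 20 to 120 N. Pads are 22 mm wide; open, the fingers measure 114 mm over their backs; the gripper's body (76 mm by 85 mm) begins 54 mm behind the grasp point. The pads swing forward as they close: fully open they stand 13 mm farther back than shut.
Start: joints at [1.173, 0.053, 1.613, -0, 1.476, -0.119], TCP at [0.172, 0.601, 0.231] pointing down, gripper open.
Joint ranges: [-3.01, 3.01], [-1.01, 2.22], [0.06, 2.58], [-1.02, 4.17], [0.09, 2.62], [-3.14, 3.14]. Speed limits (rad/s): [2.57, 2.57, 3.14, 3.14, 3.14, 3.14].

INTERFACE

Orientations are given as a unit quaternion [w, x, y, z].
In Python, from plant import manip gives the robot as it stands. The module is installed in compiled form; this text tells all that it offers.
- The arm moves only by the shell command python3 -m jog 'ROWS' [OPENING]. ROWS is JSON, one flat list of numbers, 6 for each row, row after row: the shift along the tool's x, y, z in units of 0.1 m (1.0 is 0.1 m), then the turn, a rotation vector about the tool's x, y, z in units of 180 degrees (1.0 is 180 degrees). A call has 1 to 8 rows; each row is the pose to reach, as a shift and turn from the pose commanded when the call began, along the tool's axes at that moment, turning the shorter way round; what a row does not reach only later rows make up. A row lasts 1/8 s, in which the tool goes at most 62.5 mm and 10.7 degrees, less where a joint would pass 70% of its speed; a pose out of reach is approached as far as the arm can. A call with a number of a shift or a turn outside -1 to 1 is refused whole. A call with a gripper value outside its range is refused whole. OPENING is the finger opening in mm, from 0 to 85.4, set as the call begins (- or left out, the last holds). The fingers move at their own pace and stop on an object; the grip force is fixed at half the most. Time passes only in rows, so rows that repeat a pose let the fingers close. It gives the time, the measured TCP pose, the force, the opening and the grip force at its end, in the units of the state.
- manip.state(): the state, without advancing time (a new reading comes with each control period).
- manip.grab_frame(name): name is "side" or "top"; returns a dict with "img" (420x560x3 uint8, blue, green, red), "z_map" (420x560 float32, m along the optical axis (not along the pixel's ray), 0 where there is no reading), "fx", "fy", "cx", "cy" (pixels), "distortion" ([k1, k2, p1, p2, k3] as OpenCV has them; the pictures are not rectified), "xyz" and "attitude" of the camera in the world. Camera axes: x right, y up, looking along -z (the intrinsics and any distortion apply to the point x, -y, -z); pixel columns grow to the right and rows downward; lengths in m; the calibration is good to about 2 mm. A picture is of the moment at which its call begins.
- manip.job_done(): hands the job in; it is judged then, once.
The state is a dict: "time": time; "joint_pos": joint angles; "joint_vel": joint speeds; "joint_efforts": joint torques, N m; "tool_pos": TCP position; "tool_rot": TCP orientation; "contact_force": force on the tool from outside, world axes, zero at the start; "ft_torque": the same for the moment, N m; "gripper_width": opening from 0.0 (shut) to 1.0 (fully open); "grasp_force": force on a finger pad.
Only numpy, scipy, OpenCV 4.12 (cv2) and the standard library are available. Lean on these libraries where they do the work, as an engineer would, in place of code of your own. Each camera call takes 0.05 s, during which the arm holds its last target. There are 200 camera calls.

## Working session

There is one attempt and no reset: what is moved stays moved. The work goes in short steps, Python scripts to look and compute and a shell command to move; the robot and the scene stay as the last step left them, time stands still between calls to the robot, and variables do not carry over. Pictures are saved under pics/ and viewed, at most 10 in all, crops included, and the job is handed in when it is done.

```bash
mkdir -p pics; cat > h.py <<'E'
import numpy as np, cv2
from scipy.spatial.transform import Rotation as R
from plant import manip
def rot(q): return R.from_quat([q[1],q[2],q[3],q[0]])
def grab(n):
    f=manip.grab_frame(n); f['K']=np.array([[f['fx'],0,f['cx']],[0,f['fy'],f['cy']],[0,0,1]]); f['D']=np.array(f['distortion'],float); return f
def rays(f,uv):
    p=cv2.undistortPoints(np.array(uv,float).reshape(-1,1,2),f['K'],f['D']).reshape(-1,2)
    return rot(f['attitude']).apply(np.c_[p[:,0],-p[:,1],-np.ones(len(p))])
def onplane(f,uv,z):
    d=rays(f,uv); o=np.array(f['xyz']); return o+d*((z-o[2])/d[:,2])[:,None]
def depthpt(f,uv):
    uv=np.array(uv,float).reshape(-1,2); d=rays(f,uv); z=np.array([f['z_map'][int(round(v)),int(round(u))] for u,v in uv]); return np.array(f['xyz'])+d*z[:,None]
E
python3 - <<'E'
from h import *
for n in('side','top'):
    f=grab(n); cv2.imwrite(f'pics/{n}0.png',f['img']); print(n,f['xyz'],f['attitude'],f['fx'],f['cx'],f['cy'],f['D'],(f['z_map']>0).mean())
print(manip.state(), manip.hold_point_z)
E
```

```text
side [0.4914737  0.75468235 1.03030713] [-0.02419846 -0.0118338   0.32603712  0.94497312] 513.9945444882644 282.2867309985151 201.38525021262478 [0.06757762 0.         0.         0.         0.        ] 0.9961394557823129
top [0.37497036 0.00194652 1.15632648] [-0.70023112 -0.06356826  0.05632077  0.70884654] 481.9140529644333 278.5153100899638 212.97446474501456 [0.04281933 0.         0.         0.         0.        ] 0.9961224489795918
{'time': 0.1, 'joint_pos': array([ 1.17300208e+00,  5.33026186e-02,  1.61419432e+00,  1.60115483e-05,
        1.47603375e+00, -1.18996424e-01]), 'joint_vel': array([-0.00043768, -0.00046174, -0.00291278, -0.00030419,  0.00142428,
        0.00093923]), 'joint_efforts': array([-9.84335088e-05, -3.94903028e+01, -3.71363497e+01, -1.49230427e-04,
        3.85073581e-03,  1.21732231e-05]), 'tool_pos': array([0.17176358, 0.60032237, 0.2301562 ]), 'tool_rot': array([-2.55317308e-04,  1.38948576e-01,  9.90299124e-01, -9.34811778e-04]), 'contact_force': array([ 0.47903369, -0.59024066,  0.48967662]), 'ft_torque': array([-0.039034  ,  0.00527283, -0.05482964]), 'grasp_force': 0.0, 'gripper_width': 1.0014173843668353} 0.0187
```

View pics/side0.png

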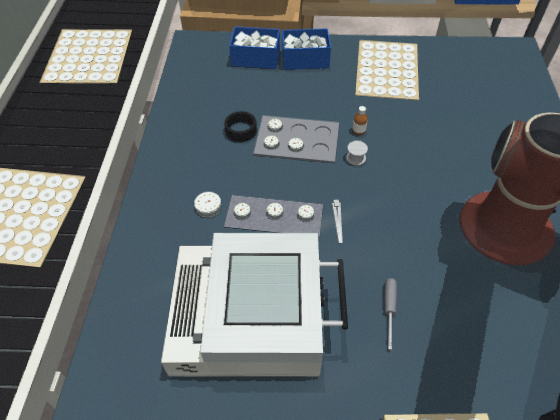

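View pics/top0.png

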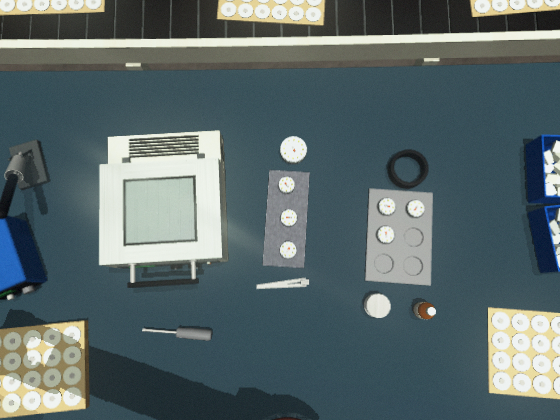

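The side picture shows loose modules at (242,210), (275,211), (306,212) and empty pockets at (299,128), (322,132), (318,150). The handle bar is at (343,294). In the top picture the loose ones are at (286,185), (288,217), (288,249), the empty pockets at (414,237), (384,263), (413,265), and the bar at (163,284).

```bash
cat > meas.py <<'E'
from h import *
def blobs(f,guess,r=16):
    hsv=cv2.cvtColor(f['img'],cv2.COLOR_BGR2HSV); out=[]
    m=((hsv[...,2]>185)&(hsv[...,1]<70)).astype(np.uint8)
    for u,v in guess:
        k=np.zeros_like(m); cv2.circle(k,(u,v),r-4,1,-1); pts=cv2.findNonZero(cv2.morphologyEx(m*k,cv2.MORPH_OPEN,np.ones((2,2))))
        h=cv2.convexHull(pts); M=cv2.moments(h); out.append((M['m10']/M['m00'],M['m01']/M['m00'],cv2.contourArea(h)))
    return np.array(out)
def tri(fa,a,fb,b):
    da,db=rays(fa,a),rays(fb,b); P=[];E=[]
    for x,y in zip(da,db):
        A=np.c_[x,-y]; s=np.linalg.lstsq(A,np.array(fb['xyz'])-fa['xyz'],rcond=None)[0]
        p,q=fa['xyz']+x*s[0],fb['xyz']+y*s[1]; P.append((p+q)/2);E.append(np.linalg.norm(p-q))
    return np.array(P),np.array(E)
S=[(242,210),(275,211),(306,212),(275,124),(271,141),(296,144)]
T=[(286,185),(288,217),(288,249),(416,208),(387,206),(386,234)]
E
python3 - <<'E'
from meas import *
np.set_printoptions(precision=4,suppress=True)
fs,ft=grab('side'),grab('top')
a,b=blobs(fs,S),blobs(ft,T); print(a.round(1).tolist());print(b.round(1).tolist())
P,E=tri(fs,a[:,:2],ft,b[:,:2]); print('tri',P,E)
print('top@.021',onplane(ft,b[:,:2],.021)); print('side@.021',onplane(fs,a[:,:2],.021))
# tray outline in top
im=ft['img'];hsv=cv2.cvtColor(im,cv2.COLOR_BGR2HSV)
m=((hsv[...,2]>100)).astype(np.uint8); m[:185]=0;m[290:]=0;m[:,:355]=0;m[:,440:]=0
c=max(cv2.findContours(m,0,2)[0],key=cv2.contourArea); r=cv2.minAreaRect(c); bx=onplane(ft,cv2.boxPoints(r),.008); print('tray',bx,bx.mean(0),np.linalg.norm(np.diff(bx,axis=0),axis=1))
# handle bar: dark pixels, top & side, line fits by endpoints
for n,f,(u0,u1,v0,v1) in(('top',ft,(120,205,278,292)),('side',fs,(334,350,258,332))):
    g=cv2.cvtColor(f['img'],cv2.COLOR_BGR2GRAY); k=np.zeros_like(g); k[v0:v1,u0:u1]=(g[v0:v1,u0:u1]<28); pts=cv2.findNonZero(k); r=cv2.minAreaRect(pts); print(n,'bar',r,onplane(f,[r[0]],.113),onplane(f,cv2.boxPoints(r),.113)[:,:2].tolist(), depthpt(f,[r[0]]))
for n,f in(('s',fs),('t',ft)):
    c=f['img'][240:350,300:370] if n=='s' else f['img'][255:300,110:220]
    cv2.imwrite(f'pics/bar_{n}.png',cv2.resize(c,None,fx=5,fy=5,interpolation=0))
print('loose depth',depthpt(ft,b[:,:2])[:,2])
E
```

```text
[[242.6, 209.5, 133.0], [275.5, 209.6, 132.0], [306.8, 211.6, 131.0], [275.8, 124.0, 81.0], [271.7, 141.0, 90.0], [296.6, 143.5, 98.0]]
[[287.1, 185.0, 172.5], [289.4, 218.1, 191.5], [288.5, 250.5, 192.0], [416.9, 208.6, 197.0], [388.0, 206.6, 189.0], [386.8, 234.9, 195.0]]
tri [[ 0.6383 -0.0088  0.0157]
 [ 0.557  -0.0134  0.0147]
 [ 0.4793 -0.01    0.0155]
 [ 0.5755 -0.3181  0.0149]
 [ 0.5819 -0.25    0.0147]
 [ 0.5135 -0.2436  0.0148]] [0.0014 0.0019 0.0016 0.0029 0.0017 0.0024]
top@.021 [[ 0.6378 -0.0089  0.021 ]
 [ 0.5569 -0.0134  0.021 ]
 [ 0.4796 -0.0101  0.021 ]
 [ 0.5759 -0.3166  0.021 ]
 [ 0.5816 -0.2487  0.021 ]
 [ 0.5139 -0.2425  0.021 ]]
side@.021 [[ 0.6369 -0.0046  0.021 ]
 [ 0.5557 -0.0084  0.021 ]
 [ 0.4786 -0.0058  0.021 ]
 [ 0.5736 -0.3111  0.021 ]
 [ 0.5805 -0.2435  0.021 ]
 [ 0.5122 -0.2372  0.021 ]]
tray [[ 0.4035 -0.1877  0.008 ]
 [ 0.6318 -0.2073  0.008 ]
 [ 0.6223 -0.3663  0.008 ]
 [ 0.3955 -0.3415  0.008 ]] [ 0.5132 -0.2757  0.008 ] [0.2291 0.1593 0.2281]Traceback (most recent call last):
  File "<stdin>", line 13, in <module>
cv2.error: OpenCV(4.12.0) /io/opencv/modules/imgproc/src/convhull.cpp:143: error: (-215:Assertion failed) total >= 0 && (depth == CV_32F || depth == CV_32S) in function 'convexHull'
```

```bash
python3 -m jog '[0,0,0,0,0,-0.045,0,0,0,0,0,-0.0887,0,0,0,0,0,-0.0887]' 85
for i in 1 2 3; do python3 -m jog '[-0.17,-0.33,0,0,0,0,-0.34,-0.67,0,0,0,0,-0.5,-1,0,0,0,0]'; done
```

```text
time: 0.57
tool_pos: [0.1719, 0.6007, 0.231]
tool_rot: [-0.0, 0.001, 1.0, -0.0]
contact_force: [-0.1, -0.2, 0.2]
gripper_width: 0.995
grasp_force: 0.0
time: 0.95
tool_pos: [0.2223, 0.4998, 0.2312]
tool_rot: [0.0, 0.001, 1.0, -0.0]
contact_force: [0.8, -0.0, 0.0]
gripper_width: 0.996
grasp_force: 0.0
time: 1.32
tool_pos: [0.2723, 0.3997, 0.2313]
tool_rot: [0.0, 0.001, 1.0, 0.0]
contact_force: [-0.0, -0.9, 1.6]
gripper_width: 0.994
grasp_force: 0.0
time: 1.7
tool_pos: [0.3223, 0.2997, 0.2314]
tool_rot: [0.0, 0.001, 1.0, 0.0]
contact_force: [1.5, -0.7, -0.2]
gripper_width: 0.993
grasp_force: 0.0
```

```bash
python3 - <<'E'
from meas import *
np.set_printoptions(precision=4,suppress=True)
s=manip.state(); print(s['time'],s['tool_pos'],rot(s['tool_rot']).as_matrix())
E
```

```text
1.7 [0.3223 0.2997 0.2314] [[-1.      0.0027  0.0004]
 [ 0.0027  1.      0.0002]
 [-0.0004  0.0002 -1.    ]]
```

```bash
for i in 1 2 3; do python3 -m jog '[-0.17,-0.33,0,0,0,0,-0.34,-0.67,0,0,0,0,-0.5,-1,0,0,0,0]' 70|sed -n 2p; done
python3 -m jog '[-0.04,-0.05,0.5,0,0,0,-0.073,-0.1,1,0,0,0]' |sed -n 2p
python3 -m jog '[0,0,0.35,0,0,0,0,0,0.7,0,0,0,0,0,0.9,0,0,0]'
python3 -m jog '[0,0,0.2,0,0,0,0,0,0.314,0,0,0,0,0,0.314,0,0,0]'
python3 -m jog '[0,0,0,0,0,0,0,0,0,0,0,0,0,0,0,0,0,0,0,0,0,0,0,0,0,0,0,0,0,0]' 30
```

```text
tool_pos: [0.3723, 0.1997, 0.2314]
tool_pos: [0.4223, 0.0996, 0.2314]
tool_pos: [0.4723, -0.0004, 0.2313]
tool_pos: [0.4801, -0.01, 0.131]
time: 3.45
tool_pos: [0.4778, -0.009, 0.0391]
tool_rot: [-0.001, 0.001, 1.0, 0.0]
contact_force: [0.6, 0.9, 1.3]
gripper_width: 0.819
grasp_force: 0.0
time: 3.82
tool_pos: [0.4785, -0.0091, 0.0092]
tool_rot: [-0.001, 0.001, 1.0, 0.0]
contact_force: [-0.9, 0.1, -0.3]
gripper_width: 0.817
grasp_force: 0.0
time: 4.45
tool_pos: [0.4805, -0.0094, 0.0115]
tool_rot: [0.001, 0.0, 1.0, -0.0]
contact_force: [-1.4, 0.6, 6.0]
gripper_width: 0.431
grasp_force: 59.4
```

```bash
python3 -m jog '[0,0,0,0,0,0,0,0,0,0,0,0]' 
python3 -m jog '[0,0,0,0,0,0,0,0,0,0,0,0,0,0,0,0,0,0]' 60
python3 -m jog '[0,0,-0.5,0,0,0,0,0,-1,0,0,0]'|sed -n 2p
python3 -m jog '[0,0.4,-0.3,0,0,0,0,0.9,-0.5,0,0,0,0,1,-0.5,0,0,0]'|sed -n 2p
python3 - <<'E'
from meas import *
np.set_printoptions(precision=4,suppress=True)
fs,ft=grab('side'),grab('top')
T[2]=(289,250)
b=blobs(ft,T); print(b.round(1).tolist());print('top@.021',onplane(ft,b[:,:2],.021))
a=blobs(fs,S);print('side@.021',onplane(fs,a[:,:2],.021))
c=np.vstack([cv2.resize(ft['img'][165:275,255:445],None,fx=3,fy=3),cv2.resize(fs['img'][185:235,180:370],None,fx=3,fy=3)])
cv2.imwrite('pics/a1.png',c)
E
```

```text
time: 4.7
tool_pos: [0.4804, -0.0094, 0.0115]
tool_rot: [0.001, 0.0, 1.0, -0.0]
contact_force: [-1.7, 0.2, 5.9]
gripper_width: 0.43
grasp_force: 59.4
time: 5.08
tool_pos: [0.479, -0.0091, 0.0097]
tool_rot: [-0.0, 0.0, 1.0, 0.0]
contact_force: [0.7, -0.1, 0.0]
gripper_width: 0.704
grasp_force: 0.0
tool_pos: [0.4783, -0.009, 0.1101]
tool_pos: [0.4803, 0.0928, 0.1621]
[[287.0, 185.0, 173.5], [289.5, 218.3, 186.5], [289.0, 250.3, 195.0], [416.9, 208.6, 197.0], [388.1, 206.6, 190.5], [386.8, 234.8, 195.5]]
top@.021 [[ 0.6378 -0.0088  0.021 ]
 [ 0.5565 -0.0134  0.021 ]
 [ 0.48   -0.0113  0.021 ]
 [ 0.5759 -0.3166  0.021 ]
 [ 0.5817 -0.2488  0.021 ]
 [ 0.5139 -0.2424  0.021 ]]
side@.021 [[ 0.6369 -0.0046  0.021 ]
 [ 0.5557 -0.0084  0.021 ]
 [ 0.4951 -0.0053  0.021 ]
 [ 0.5735 -0.311   0.021 ]
 [ 0.5804 -0.2426  0.021 ]
 [ 0.5287 -0.2365  0.021 ]]
```

View pics/a1.png

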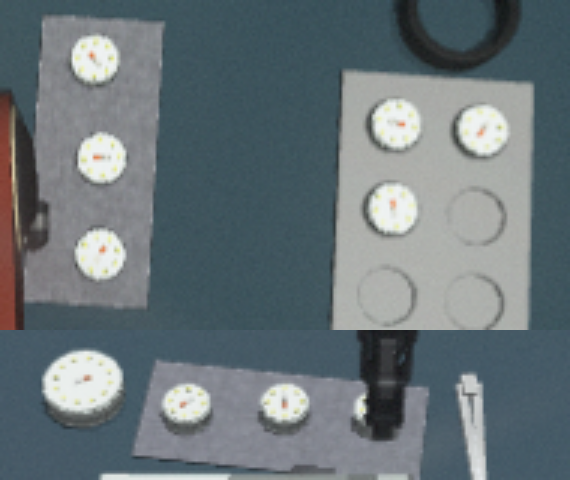

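The top crop shows the loose modules in place, with the first at crop (100,254), and three empty pockets. The top camera reads y 2 mm lower than the tool does. I'll grip about 7 mm higher.

```bash
python3 -m jog '[0,-0.5,0.1,0,0,0,0,-1,0.4,0,0,0,0,-1.0,0.6,0,0,0]'|sed -n 2p
python3 -m jog '[0,-0.02,0.5,0,0,0,0,-0.02,0.85,0,0,0,0,-0.02,0.85,0,0,0,0,-0.02,0.85,0,0,0]'|sed -n 2,4p
python3 -m jog '[0,0,0,0,0,0,0,0,0,0,0,0,0,0,0,0,0,0,0,0,0,0,0,0,0,0,0,0,0,0]' 30
python3 -m jog '[0,0,-0.3,0,0,0,0,0,-0.5,0,0,0,0,0,-0.5,0,0,0]'
```

```text
tool_pos: [0.4776, -0.0129, 0.0972]
tool_pos: [0.4796, -0.0119, 0.0155]
tool_rot: [0.0, 0.0, 1.0, -0.0]
contact_force: [0.5, 0.2, 0.5]
time: 7.3
tool_pos: [0.4815, -0.0113, 0.0183]
tool_rot: [0.002, -0.0, 1.0, -0.0]
contact_force: [-3.6, 1.1, 9.7]
gripper_width: 0.378
grasp_force: 65.8
time: 7.68
tool_pos: [0.4815, -0.0115, 0.068]
tool_rot: [0.003, -0.0, 1.0, -0.001]
contact_force: [0.6, -0.4, -0.5]
gripper_width: 0.373
grasp_force: 66.1
```

```bash
python3 - <<'E'
from meas import *
fs,ft=grab('side'),grab('top')
c=np.hstack([cv2.resize(ft['img'][165:275,240:340],None,fx=4,fy=4),cv2.resize(fs['img'][150:260,240:340],None,fx=4,fy=4)])
cv2.imwrite('pics/a2.png',c)
print(manip.state()['ft_torque'])
E
```

```text
[-0.05802241 -0.03486357 -0.02509012]
```

View pics/a2.png

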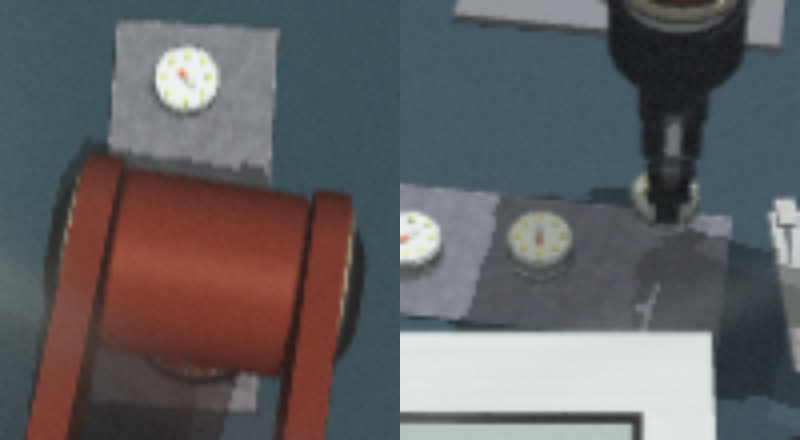

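The module is held at side-crop (665,200), clear of the pad. I'll carry it to the rear empty pocket.

```bash
for i in 1 2 3; do python3 -m jog '[-0.03,-0.33,0,0,0,0,-0.06,-0.67,0,0,0,0,-0.091,-0.99,0,0,0,0]'|sed -n 2p; done
python3 -m jog '[0,0,0.15,0,0,0,0,0,0.3,0,0,0,0,0,0.3,0,0,0,0,0,0.3,0,0,0]'
```

```text
tool_pos: [0.4874, -0.1108, 0.0635]
tool_pos: [0.4965, -0.2099, 0.0634]
tool_pos: [0.5057, -0.3088, 0.0632]
time: 9.4
tool_pos: [0.5063, -0.3072, 0.0345]
tool_rot: [-0.0, -0.0, 1.0, 0.0]
contact_force: [0.3, 0.8, -0.3]
gripper_width: 0.372
grasp_force: 66.2
```

```bash
python3 -m jog '[-0.025,-0.012,0,0,0,0,-0.025,-0.012,0,0,0,0,-0.025,-0.012,0,0,0,0]'
python3 -m jog '[0,0,0.1,0,0,0,0,0,0.1,0,0,0,0,0,0.1,0,0,0]'
```

```text
time: 9.78
tool_pos: [0.5092, -0.3095, 0.0353]
tool_rot: [0.0, -0.0, 1.0, -0.0]
contact_force: [-0.2, -0.3, -0.7]
gripper_width: 0.372
grasp_force: 66.2
time: 10.15
tool_pos: [0.5087, -0.3093, 0.0245]
tool_rot: [-0.0, 0.0, 1.0, 0.0]
contact_force: [-0.4, 0.3, 0.0]
gripper_width: 0.376
grasp_force: 66.2
```

```bash
python3 -m jog '[0,0.005,0.03,0,0,0,0,0.005,0.03,0,0,0,0,0.005,0.03,0,0,0]'
python3 -m jog '[0,0,0.025,0,0,0,0,0,0.025,0,0,0,0,0,0.025,0,0,0]'
```

```text
time: 10.52
tool_pos: [0.509, -0.3089, 0.022]
tool_rot: [0.0, 0.0, 1.0, -0.0]
contact_force: [0.7, -1.9, -1.1]
gripper_width: 0.373
grasp_force: 66.2
time: 10.9
tool_pos: [0.509, -0.3089, 0.0194]
tool_rot: [-0.0, 0.0, 1.0, 0.0]
contact_force: [0.7, 0.3, -0.2]
gripper_width: 0.375
grasp_force: 66.2
```

```bash
python3 -m jog '[0,0,0.012,0,0,0,0,0,0.012,0,0,0]'
python3 -m jog '[0,0,0,0,0,0,0,0,0,0,0,0,0,0,0,0,0,0]' 55
python3 -m jog '[0,0,-0.4,0,0,0,0,0,-0.8,0,0,0,0,0,-0.8,0,0,0]'
for i in 1 2; do python3 -m jog '[-0.08,0.5,0,0,0,0,-0.17,1,0,0,0,0]' 60|sed -n 2p; done
python3 - <<'E'
from meas import *
np.set_printoptions(precision=4,suppress=True)
fs,ft=grab('side'),grab('top')
T=[(414,237),(416,208),(387,206),(386,234)]
b=blobs(ft,T); print(b.round(1).tolist());print('top@.021',onplane(ft,b[:,:2],.021))
c=np.hstack([cv2.resize(ft['img'][165:295,350:445],None,fx=4,fy=4),cv2.resize(fs['img'][100:230,230:340],None,fx=4,fy=4)])
cv2.imwrite('pics/a3.png',c)
E
```

```text
time: 11.15
tool_pos: [0.5091, -0.309, 0.0184]
tool_rot: [0.0, 0.0, 1.0, -0.0]
contact_force: [-0.1, 0.6, 0.3]
gripper_width: 0.371
grasp_force: 66.6
time: 11.52
tool_pos: [0.509, -0.3089, 0.0182]
tool_rot: [-0.0, 0.0, 1.0, 0.0]
contact_force: [0.7, -0.4, -0.1]
gripper_width: 0.648
grasp_force: 0.0
time: 11.9
tool_pos: [0.5114, -0.3108, 0.1029]
tool_rot: [0.003, 0.0, 1.0, -0.003]
contact_force: [-0.2, -0.2, -0.7]
gripper_width: 0.645
grasp_force: 0.0
tool_pos: [0.5253, -0.2078, 0.097]
tool_pos: [0.5422, -0.1071, 0.0968]
[[416.5, 236.9, 201.0], [416.8, 208.5, 194.5], [390.3, 207.3, 110.0], [386.8, 234.9, 194.5]]
top@.021 [[ 0.5081 -0.3117  0.021 ]
 [ 0.5761 -0.3164  0.021 ]
 [ 0.5798 -0.2541  0.021 ]
 [ 0.5139 -0.2424  0.021 ]]
```

View pics/a3.png

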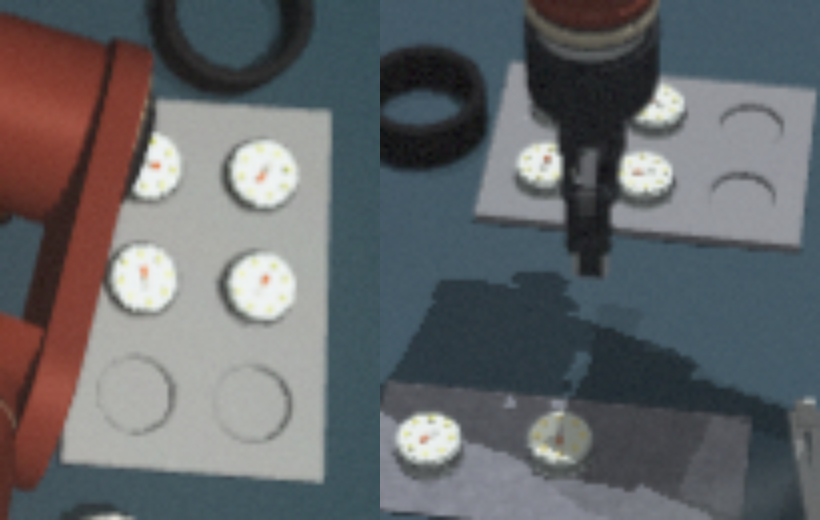

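Crop shows the module at (262,287) seated in line with its neighbours, two pockets still empty (135,393),(252,402).

```bash
python3 -m jog '[-0.08,0.48,0,0,0,0,-0.154,0.963,0,0,0,0,-0.154,0.963,0,0,0,0]' 60|sed -n 2p
python3 -m jog '[0,0,0.4,0,0,0,0,0,0.6,0,0,0,0,0,0.6,0,0,0,0,0,0.6,0,0,0]'|sed -n 2p
```

```text
tool_pos: [0.5579, -0.0108, 0.0971]
tool_pos: [0.5591, -0.0133, 0.039]
```

```bash
python3 -m jog '[0.007,0.015,0.23,0,0,0,0.007,0.015,0.23,0,0,0,0.007,0.015,0.23,0,0,0,0.007,0.015,0.23,0,0,0]'|sed -n 2,4p
python3 -m jog '[0,0,0,0,0,0,0,0,0,0,0,0,0,0,0,0,0,0,0,0,0,0,0,0,0,0,0,0,0,0]' 30
python3 -m jog '[0,0,-0.3,0,0,0,0,0,-0.5,0,0,0,0,0,-0.5,0,0,0,0,0,-0.5,0,0,0]'
```

```text
tool_pos: [0.5587, -0.0113, 0.0166]
tool_rot: [0.001, 0.0, 1.0, -0.0]
contact_force: [0.1, -0.3, -0.4]
time: 14.5
tool_pos: [0.5621, -0.0128, 0.0205]
tool_rot: [0.004, -0.0, 1.0, -0.002]
contact_force: [-1.5, -3.2, 16.4]
gripper_width: 0.346
grasp_force: 8.3
time: 15.0
tool_pos: [0.557, -0.0109, 0.0643]
tool_rot: [-0.001, 0.0, 1.0, 0.0]
contact_force: [-0.3, 0.4, -0.5]
gripper_width: 0.349
grasp_force: 0.0
```

The grip slipped off: the tips were too high on the disc. I'll check where the module is and regrip about 1 cm lower.

```bash
python3 -m jog '[0,-0.5,-0.3,0,0,0,0,-1,-0.3,0,0,0]' 60|sed -n 2p
python3 - <<'E'
from meas import *
np.set_printoptions(precision=4,suppress=True)
ft=grab('top')
b=blobs(ft,T[:2]); print(b.round(1).tolist());print('top@.021',onplane(ft,b[:,:2],.021)); print(depthpt(ft,b[:,:2]))
E
```

```text
tool_pos: [0.5586, -0.112, 0.0964]
[[287.0, 185.0, 173.0], [282.1, 216.4, 54.0]]
top@.021 [[ 0.6379 -0.0088  0.021 ]
 [ 0.5612  0.0041  0.021 ]]
[[ 0.6384 -0.0089  0.0186]
 [ 0.5616  0.0041  0.0186]]
```

```bash
python3 -m jog '[0,-0.5,0,0,0,0,0,-1,0,0,0,0]' |sed -n 2p
python3 - <<'E'
from meas import *
np.set_printoptions(precision=4,suppress=True)
ft=grab('top'); b=blobs(ft,T[:2]); print(b.round(1).tolist());print('top@.021',onplane(ft,b[:,:2],.021)); print(depthpt(ft,b[:,:2])[:,2])
E
```

```text
tool_pos: [0.5566, -0.2116, 0.0933]
[[287.0, 185.0, 173.5], [286.5, 217.6, 185.5]]
top@.021 [[ 0.6378 -0.0088  0.021 ]
 [ 0.5583 -0.0064  0.021 ]]
[0.0278 0.0194]
```

```bash
for i in 1 2; do python3 -m jog '[-0.01,0.52,0,0,0,0,-0.013,1,0,0,0,0]' |sed -n 2p; done
python3 -m jog '[0,0.076,0.4,0,0,0,0,0.076,0.55,0,0,0,0,0.076,0.55,0,0,0,0,0.076,0.55,0,0,0]'|sed -n 2p
```

```text
tool_pos: [0.5579, -0.1102, 0.0933]
tool_pos: [0.559, -0.0091, 0.0935]
tool_pos: [0.561, -0.0043, 0.041]
```

```bash
python3 -m jog '[0.005,0,0.2,0,0,0,0.005,0,0.33,0,0,0,0.005,0,0.33,0,0,0,0.005,0,0.33,0,0,0]'|sed -n 2,4p
python3 -m jog '[0,0,0,0,0,0,0,0,0,0,0,0,0,0,0,0,0,0,0,0,0,0,0,0,0,0,0,0,0,0]' 30
python3 -m jog '[0,0,-0.3,0,0,0,0,0,-0.5,0,0,0,0,0,-0.5,0,0,0,0,0,-0.5,0,0,0]'
```

```text
tool_pos: [0.5598, -0.0035, 0.0071]
tool_rot: [-0.0, 0.0, 1.0, 0.0]
contact_force: [0.1, 0.1, 1.0]
time: 17.73
tool_pos: [0.5608, -0.0036, 0.0083]
tool_rot: [0.001, 0.0, 1.0, -0.0]
contact_force: [-0.4, -0.4, 6.3]
gripper_width: 0.434
grasp_force: 60.5
time: 18.23
tool_pos: [0.5592, -0.0034, 0.0564]
tool_rot: [-0.001, 0.0, 1.0, 0.0]
contact_force: [0.3, -0.4, -0.5]
gripper_width: 0.437
grasp_force: 60.1
```

```bash
for i in 1 2 3; do python3 -m jog '[0.187,-0.384,0,0,0,0,0.374,-0.769,0,0,0,0]' |sed -n 2p; done
python3 -m jog '[0,0,0.2,0,0,0,0,0,0.37,0,0,0,0,0,0.37,0,0,0,0,0,0.37,0,0,0,0,0,0.37,0,0,0]'
```

```text
tool_pos: [0.521, -0.0807, 0.0556]
tool_pos: [0.4833, -0.1579, 0.0557]
tool_pos: [0.446, -0.2347, 0.0557]
time: 19.6
tool_pos: [0.4483, -0.2342, 0.0209]
tool_rot: [0.001, -0.0, 1.0, -0.0]
contact_force: [-0.1, -0.0, -0.6]
gripper_width: 0.439
grasp_force: 60.2
```

```bash
python3 -m jog '[0.008,0,0.05,0,0,0,0.008,0,0.08,0,0,0,0.008,0,0.08,0,0,0]'|sed -n 2,4p
python3 -m jog '[0,0,0.025,0,0,0,0,0,0.025,0,0,0,0,0,0.025,0,0,0]'
```

```text
tool_pos: [0.4467, -0.2341, 0.012]
tool_rot: [-0.0, 0.0, 1.0, 0.0]
contact_force: [0.4, -0.6, -1.1]
time: 20.35
tool_pos: [0.4467, -0.2342, 0.0097]
tool_rot: [-0.0, 0.0, 1.0, 0.0]
contact_force: [1.4, -0.8, -1.0]
gripper_width: 0.437
grasp_force: 60.2
```

```bash
python3 -m jog '[0,0,0.012,0,0,0,0,0,0.012,0,0,0]'|sed -n 2,4p
python3 -m jog '[0,0,0,0,0,0,0,0,0,0,0,0,0,0,0,0,0,0]' 55|sed -n 4,5p
python3 -m jog '[0,0,-0.4,0,0,0,0,0,-0.8,0,0,0,0,0,-0.8,0,0,0]'|sed -n 2p
for i in 1 2 3; do python3 -m jog '[-0.32,0.38,0,0,0,0,-0.64,0.76,0,0,0,0]' 60|sed -n 2p; done
python3 - <<'E'
from meas import *
np.set_printoptions(precision=4,suppress=True)
ft=grab('top'); b=blobs(ft,[(386,264),(414,237)]); print(b.round(1).tolist());print('top@.021',onplane(ft,b[:,:2],.021)); print(depthpt(ft,b[:,:2])[:,2])
print(manip.state()['tool_pos'])
E
```

```text
tool_pos: [0.4467, -0.2342, 0.0084]
tool_rot: [-0.0, 0.0, 1.0, 0.0]
contact_force: [1.0, -0.4, -0.6]
contact_force: [-0.4, -0.1, -0.0]
gripper_width: 0.643
tool_pos: [0.4493, -0.236, 0.0927]
tool_pos: [0.5108, -0.1574, 0.0876]
tool_pos: [0.5749, -0.0807, 0.0871]
tool_pos: [0.6389, -0.0047, 0.0868]
[[385.4, 264.6, 200.5], [416.5, 236.9, 201.5]]
top@.021 [[ 0.4439 -0.2357  0.021 ]
 [ 0.5082 -0.3117  0.021 ]]
[0.0246 0.0221]
[ 0.6419 -0.0005  0.0873]
```

```bash
python3 -m jog '[0.02,-0.03,0.3,0,0,0,0.02,-0.03,0.5,0,0,0,0.02,-0.03,0.5,0,0,0,0.02,-0.03,0.5,0,0,0,0.02,-0.03,0.5,0,0,0]'|sed -n 2p
```

```text
tool_pos: [0.6377, -0.0096, 0.0399]
```

```bash
python3 -m jog '[-0.01,0.03,0.2,0,0,0,-0.01,0.03,0.32,0,0,0,-0.01,0.03,0.32,0,0,0,-0.01,0.03,0.32,0,0,0]'|sed -n 2,4p
python3 -m jog '[0,0,0,0,0,0,0,0,0,0,0,0,0,0,0,0,0,0,0,0,0,0,0,0,0,0,0,0,0,0]' 30
python3 -m jog '[0,0,-0.3,0,0,0,0,0,-0.5,0,0,0,0,0,-0.5,0,0,0,0,0,-0.5,0,0,0]'
```

```text
tool_pos: [0.6378, -0.0062, 0.0063]
tool_rot: [-0.0, 0.0, 1.0, 0.0]
contact_force: [-0.3, 0.2, -0.5]
time: 23.9
tool_pos: [0.6387, -0.0063, 0.0076]
tool_rot: [0.001, 0.0, 1.0, -0.0]
contact_force: [-0.1, -0.7, 6.3]
gripper_width: 0.436
grasp_force: 60.5
time: 24.4
tool_pos: [0.6371, -0.0061, 0.0556]
tool_rot: [-0.001, 0.0, 1.0, 0.0]
contact_force: [-0.1, 0.0, -0.1]
gripper_width: 0.436
grasp_force: 60.1
```

```bash
for i in 1 2 3 4; do python3 -m jog '[0.245,-0.37,0,0,0,0,0.491,-0.74,0,0,0,0]' |sed -n 2p; done
python3 -m jog '[0,0,0.2,0,0,0,0,0,0.36,0,0,0,0,0,0.36,0,0,0,0,0,0.36,0,0,0,0,0,0.36,0,0,0]'
```

```text
tool_pos: [0.5871, -0.0804, 0.0548]
tool_pos: [0.5377, -0.1548, 0.0549]
tool_pos: [0.4887, -0.2287, 0.055]
tool_pos: [0.4396, -0.3025, 0.055]
time: 26.02
tool_pos: [0.4421, -0.3023, 0.0213]
tool_rot: [0.001, -0.0, 1.0, -0.0]
contact_force: [0.9, 0.5, -0.5]
gripper_width: 0.434
grasp_force: 60.2
```

```bash
python3 -m jog '[0.008,0,0.05,0,0,0,0.008,0,0.08,0,0,0,0.008,0,0.08,0,0,0]'|sed -n 2,4p
python3 -m jog '[0,0,0.035,0,0,0,0,0,0.035,0,0,0,0,0,0.035,0,0,0]'
```

```text
tool_pos: [0.4403, -0.3019, 0.0121]
tool_rot: [-0.0, 0.0, 1.0, 0.0]
contact_force: [1.2, 0.5, -0.2]
time: 26.78
tool_pos: [0.4406, -0.3022, 0.009]
tool_rot: [0.0, 0.0, 1.0, -0.0]
contact_force: [-0.3, 0.2, -0.5]
gripper_width: 0.436
grasp_force: 60.2
```

Release, lift, head off toward the oven and look.

```bash
python3 -m jog '[0,0,0.012,0,0,0,0,0,0.012,0,0,0]'|sed -n 2,4p
python3 -m jog '[0,0,0,0,0,0,0,0,0,0,0,0,0,0,0,0,0,0]' 55|sed -n 4,5p
for i in 1 2; do python3 -m jog '[0,0,-0.4,0,0,0,0,0,-0.8,0,0,0,0,0,-0.8,0,0,0]'|sed -n 2p; done
for i in 1 2 3; do python3 -m jog '[0.05,0.5,0,0,0,0,0.1,1,0,0,0,0]' 40|sed -n 2p; done
python3 -m jog '[0,0,0,0,0,0,0,0,0,0,0,0]'
python3 - <<'E'
from meas import *
np.set_printoptions(precision=4,suppress=True)
fs,ft=grab('side'),grab('top'); b=blobs(ft,[(386,264),(414,237),(414,265),(416,208),(387,206),(386,234)]); print(b.round(1).tolist());print('top@.021',onplane(ft,b[:,:2],.021)); print(depthpt(ft,b[:,:2])[:,2])
tw,th=ft['img'][165:300,350:445],fs['img'][100:180,240:350]
c=np.zeros((540,800,3),np.uint8); a=cv2.resize(tw,None,fx=4,fy=4); e=cv2.resize(th,None,fx=3.8,fy=3.8); c[:540,:380]=a; c[:304,380:798]=e
bar=cv2.resize(fs['img'][250:340,310:360],None,fx=2.5,fy=2.5); c[310:535,400:525]=bar
bt=cv2.resize(ft['img'][255:297,115:215],None,fx=2.5,fy=2.5);c[310:415,540:790]=bt
cv2.imwrite('pics/a4.png',c)
for n,f,(u0,u1,v0,v1) in(('top',ft,(120,205,278,292)),('side',fs,(334,350,256,334))):
    g=f['img'].max(2).astype(int); print(n)
    if n=='top':
        for u in (135,150,165,180,192): print(u,g[276:294,u])
    else:
        for v in (265,280,295,310,325): print(v,g[v,334:352])
E
```

```text
tool_pos: [0.4405, -0.3022, 0.0077]
tool_rot: [-0.0, 0.0, 1.0, 0.0]
contact_force: [0.4, -0.4, -0.7]
contact_force: [0.2, -0.5, -0.0]
gripper_width: 0.65
tool_pos: [0.4429, -0.3043, 0.0922]
tool_pos: [0.4421, -0.3035, 0.171]
tool_pos: [0.4294, -0.2007, 0.1654]
tool_pos: [0.4192, -0.1003, 0.1654]
tool_pos: [0.4091, -0.0005, 0.1655]
time: 29.15
tool_pos: [0.41, -0.0023, 0.1664]
tool_rot: [-0.001, -0.0, 1.0, -0.0]
contact_force: [-0.3, 0.4, 1.0]
gripper_width: 0.471
grasp_force: 0.0
[[385.4, 264.6, 199.5], [416.5, 236.9, 201.5], [415.0, 266.1, 207.5], [416.9, 208.6, 196.5], [387.8, 206.5, 187.5], [386.8, 234.8, 195.5]]
top@.021 [[ 0.444  -0.2358  0.021 ]
 [ 0.5082 -0.3117  0.021 ]
 [ 0.4399 -0.3041  0.021 ]
 [ 0.5759 -0.3166  0.021 ]
 [ 0.5818 -0.2482  0.021 ]
 [ 0.5139 -0.2424  0.021 ]]
[0.0181 0.0243 0.0296 0.0255 0.0194 0.0222]
top
135 [94 94 93 96 95 85 54 41 49 45 43 51 80 79 76 80 78 91]
150 [66 73 93 92 88 49 47 51 47 46 56 81 79 83 78 83 91 93]
165 [77 92 96 81 50 48 51 48 52 54 80 78 79 79 82 85 92 91]
180 [93 94 84 56 49 58 52 49 60 81 80 80 84 83 94 92 90 93]
192 [208 207 175  92  51  53  51  53  66  80  82  82  84  87  92  93  92  91]
side
265 [153 153 155 149  44  49  53  50  54  67  90  93  94  91  93  94  96  95]
280 [103 106 102 101  66  37  43  44  48  45  71 102 106 101 105 102 103 105]
295 [106 103 103 104 104  61  37  37  44  46  43  55 101 103 101 101 102 104]
310 [107 102 103 102 103  90  67  32  42  49  44  44  55 102 103 100 102 102]
325 [124 127 126 127 129 125 127 123  59  45  46  42  43  37  99 103 104 106]
```

View pics/a4.png

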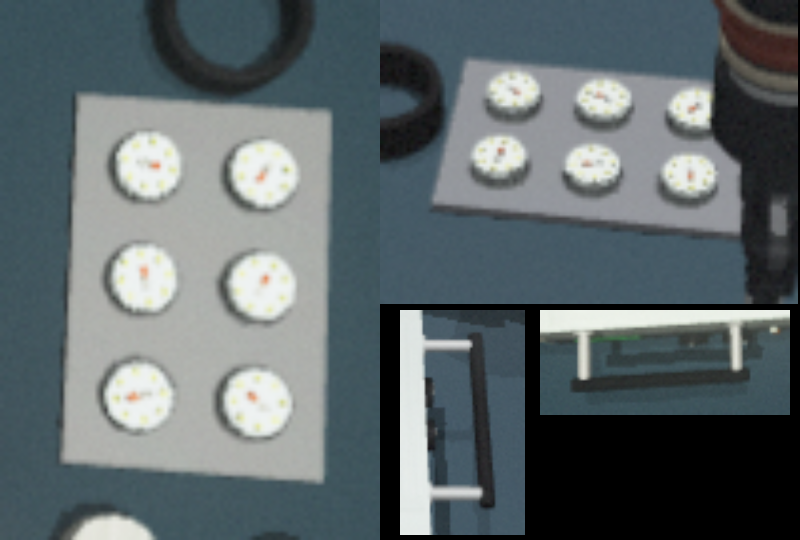

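All six modules sit alike in the tray. The bar shows in top at about (163,284), posts intact. Now its position and direction.

```bash
cat > bar.py <<'E'
from meas import *
np.set_printoptions(precision=4,suppress=True)
fs,ft=grab('side'),grab('top'); L=[]
for f,(u0,u1,v0,v1),th in((ft,(120,205,276,292),66),(fs,(336,352,255,335),62)):
    g=f['img'].max(2); k=np.zeros(g.shape,np.uint8); k[v0:v1,u0:u1]=g[v0:v1,u0:u1]<th
    c=max(cv2.findContours(k,0,2)[0],key=cv2.contourArea); r=cv2.minAreaRect(c); p=cv2.boxPoints(r)
    e=sorted([(np.linalg.norm(p[i]-p[i-1]),(p[i]+p[i-1])/2) for i in range(4)],key=lambda t:t[0])[:2]
    e=sorted([x[1] for x in e],key=lambda x:x[0]); L.append(np.array([e[0],e[1],r[0]])); print(r)
t,s=L; s=s[[1,0,2]]   # top left end (+y) = side lower-right end
P,E=tri(ft,t,fs,s); print('tri',P,E); q=onplane(ft,t,.113); print('top@.113',q,'len',np.linalg.norm(q[0]-q[1]),'yaw',np.degrees(np.arctan2(*(q[0]-q[1])[:2]))); print('side@.113',onplane(fs,s,.113))
print(manip.state()['tool_pos'])
E
python3 bar.py
```

```text
((162.51034545898438, 282.6759033203125), (6.107090473175049, 71.28853607177734), 86.633544921875)
((341.88232421875, 293.9705810546875), (70.17730712890625, 6.059023857116699), 85.60128784179688)
tri [[0.4022 0.3374 0.1136]
 [0.4094 0.1853 0.1158]
 [0.4056 0.2626 0.1103]] [0.0002 0.0009 0.0004]
top@.113 [[0.4024 0.3376 0.113 ]
 [0.409  0.1858 0.113 ]
 [0.4057 0.2619 0.113 ]] len 0.15195720810190746 yaw -2.5133882483130168
side@.113 [[0.4021 0.3372 0.113 ]
 [0.4096 0.1835 0.113 ]
 [0.4056 0.2641 0.113 ]]
[ 0.4106 -0.0032  0.1674]
```

```bash
for i in 1 2; do python3 -m jog '[0,0.5,-0.25,0,0,0,0,1,-0.25,0,0,0]' 40|sed -n 2p; done; python3 -c "
from plant import manip;print(manip.state()['joint_pos'].round(2),manip.state()['time'])"
```

```text
tool_pos: [0.4124, 0.0977, 0.1952]
tool_pos: [0.4123, 0.1989, 0.2203]
[ 0.29 -0.36  2.   -0.    1.5  -1.28] 29.85
```

```bash
python3 -m jog '[0.007,0.08,0,0,0,0.055,0.014,0.16,0,0,0,0.11,0.021,0.24,0,0,0,0.165,0.028,0.32,0,0,0,0.22,0.036,0.4,0,0,0,0.275,0.044,0.48,0,0,0,0.33,0.05,0.56,0,0,0,0.385,0.058,0.64,0,0,0,0.44]' |sed -n 2p
python3 -m jog '[0,0,0,0,0,0.046,0,0,0,0,0,0.046,0,0,0,0,0,0.046,0,0,0,0,0,0.046]'
python3 - <<'E'
from h import *
np.set_printoptions(precision=4,suppress=True)
s=manip.state(); M=rot(s['tool_rot']).as_matrix(); print(s['tool_pos'],M); print('shift',M.T@(np.array([.4065,.264,.094])-s['tool_pos'])*10)
E
```

```text
tool_pos: [0.4055, 0.2612, 0.2177]
time: 31.35
tool_pos: [0.405, 0.2615, 0.2178]
tool_rot: [0.0, 0.691, 0.723, -0.0]
contact_force: [0.5, 0.1, -0.2]
gripper_width: 0.467
grasp_force: 0.0
[0.405  0.2615 0.2178] [[-0.0443  0.999  -0.    ]
 [ 0.999   0.0443 -0.    ]
 [-0.     -0.     -1.    ]]
shift [0.0239 0.0158 1.2378]
```

Aligned with the bar; go down in steps.

```bash
python3 -m jog '[0.024,0.016,0.4,0,0,0,0.024,0.016,0.8,0,0,0,0.024,0.016,0.8,0,0,0,0.024,0.016,0.8,0,0,0]' |sed -n 2,4p
python3 -m jog '[0,0,0.2,0,0,0,0,0,0.41,0,0,0,0,0,0.41,0,0,0,0,0,0.41,0,0,0,0,0,0.41,0,0,0]'
```

```text
tool_pos: [0.4071, 0.2646, 0.1393]
tool_rot: [0.0, 0.691, 0.723, 0.001]
contact_force: [0.9, 1.7, 0.5]
time: 32.48
tool_pos: [0.4074, 0.2648, 0.0986]
tool_rot: [0.001, 0.691, 0.722, 0.001]
contact_force: [0.0, -0.1, -0.1]
gripper_width: 0.47
grasp_force: 0.0
```

```bash
python3 -m jog '[0,0,0.03,0,0,0,0,0,0.03,0,0,0]' |sed -n 2,4p
python3 -m jog '[0,0,0,0,0,0,0,0,0,0,0,0,0,0,0,0,0,0,0,0,0,0,0,0,0,0,0,0,0,0]' 0
```

```text
tool_pos: [0.4062, 0.2642, 0.0937]
tool_rot: [-0.0, 0.691, 0.722, -0.0]
contact_force: [0.4, -0.1, -0.7]
time: 33.35
tool_pos: [0.4056, 0.2642, 0.0939]
tool_rot: [-0.001, 0.691, 0.722, -0.001]
contact_force: [-4.4, -0.9, 4.6]
gripper_width: 0.118
grasp_force: 58.6
```

```bash
python3 -m jog '[0,0.017,-0.13,0,0,0,0,0.04,-0.258,0,0,0,0,0.07,-0.386,0,0,0,0,0.105,-0.512,0,0,0,0,0.147,-0.635,0,0,0,0,0.195,-0.757,0,0,0,0,0.249,-0.877,0,0,0,0,0.309,-0.993,0,0,0]'
python3 -m jog '[0,0,0,0,0,0,0,0,0,0,0,0]'
```

```text
time: 34.35
tool_pos: [0.4358, 0.2656, 0.194]
tool_rot: [-0.001, 0.691, 0.723, -0.002]
contact_force: [-8.7, 0.5, -0.1]
gripper_width: 0.12
grasp_force: 58.4
time: 34.6
tool_pos: [0.436, 0.2656, 0.1944]
tool_rot: [-0.001, 0.691, 0.723, -0.001]
contact_force: [-10.4, -0.4, 2.0]
gripper_width: 0.116
grasp_force: 58.6
```

```bash
python3 -m jog '[0,0.065,-0.113,0,0,0,0,0.135,-0.223,0,0,0,0,0.212,-0.33,0,0,0,0,0.293,-0.432,0,0,0,0,0.379,-0.531,0,0,0,0,0.47,-0.624,0,0,0,0,0.565,-0.714,0,0,0,0,0.665,-0.799,0,0,0]'
python3 -m jog '[0,0,0,0,0,0,0,0,0,0,0,0,0,0,0,0,0,0,0,0,0,0,0,0]'
python3 - <<'E'
from h import *
np.set_printoptions(precision=4,suppress=True)
fs,ft=grab('side'),grab('top')
cv2.imwrite('pics/b1.png',np.hstack([fs['img'][180:420,130:400],ft['img'][90:330,60:260]])[:, :].repeat(1,0))
# roof angle from depth: pts of white roof in top view
for u0,v0 in((150,160),(160,180),(112,190),(112,230),(210,190),(210,230)):
    print(u0,v0,depthpt(ft,[(u0,v0)]),ft['img'][v0,u0])
E
```

```text
time: 35.6
tool_pos: [0.5029, 0.2688, 0.2773]
tool_rot: [-0.001, 0.691, 0.723, -0.0]
contact_force: [-9.7, -1.0, 8.4]
gripper_width: 0.112
grasp_force: 58.5
time: 36.1
tool_pos: [0.5034, 0.2688, 0.2776]
tool_rot: [0.0, 0.691, 0.723, 0.001]
contact_force: [-10.0, -0.6, 8.2]
gripper_width: 0.117
grasp_force: 59.6
150 160 [[0.6646 0.2848 0.1589]] [143 154 140]
160 180 [[0.6055 0.2464 0.2196]] [141 153 140]
112 190 [[0.5033 0.2078 0.5873]] [118 144 157]
112 230 [[0.4531 0.2018 0.5978]] [ 52  67 137]
210 190 [[0.5758 0.141  0.2553]] [158 172 165]
210 230 [[0.5285 0.1733 0.0376]] [199 210 207]
```

View pics/b1.png

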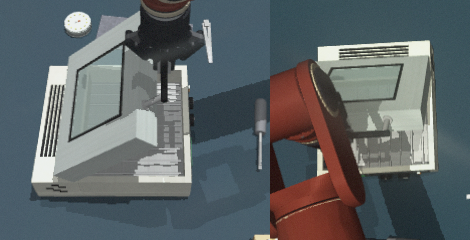

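The hood is half open with the bar in the fingers. I'll fit the roof plane to get its angle.

```bash
python3 - <<'E'
from h import *
for n,(u0,u1,v0,v1) in(('top',(135,185,163,185)),('side',(215,238,240,300))):
    f=grab(n); uv=np.array([(u,v) for u in range(u0,u1,2) for v in range(v0,v1,2)]); P=depthpt(f,uv)
    for _ in range(4):
        c=P.mean(0); nrm=np.linalg.svd(P-c)[2][2]; nrm*=np.sign(nrm[2]); d=(P-c)@nrm; P=P[abs(d)<max(2*d.std(),.002)]
    print(n,len(P),d.std(),c,nrm,np.degrees(np.arctan2(nrm[0]*.999+nrm[1]*.0434,nrm[2])))
E
```

```text
top 270 0.0007940182333152116 [0.62561702 0.25461321 0.19830683] [0.70802499 0.03589865 0.70527434] 45.145883094664754
side 360 0.012628555821346713 [0.6277648  0.26971808 0.20133883] [0.9856972  0.12000895 0.11831691] 83.18424345979551
```

The roof plane in the top view fits well and gives 45.1°. The side patch mixed several surfaces, so I discarded it. The tool's horizontal travel also gives 45°.

```bash
python3 -c "
from plant import manip;s=manip.state();print(s['time'],s['tool_pos'],s['grasp_force']);print(manip.job_done())"
```

```text
36.3 [0.50335808 0.2688495  0.27765338] 59.602012038230896
the job is handed in; nothing more can be done
None
```

I put the three loose modules face up in the empty pockets and handed the job in at 36.3 s, with the gripper still holding the hood by its bar at about 45° (camera fit 45.1°); one grip slipped on the way and shifted a module a few millimetres on the pad before I regripped it.

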